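# Fit the twist-lock water filter cartridge

### The arm

A 6-joint arm with a two-finger parallel gripper is mounted at the origin on the work surface. World frame = base frame: x ahead of the robot, y to its left, z up, the work surface at z = 0. Lengths are in m, angles in rad, forces in N, time in s.
With the tool pointing down it reaches from about 0.35 to 0.875 m from the base axis. Payload 4.2 kg.
Tool frame: the origin (TCP) lies at the very end of the fingers, on their centre line; the grasp point (between the pads) lies 19 mm behind it (robot.tcp_to_grasp is the distance from the TCP to the grasp point, in m); z points along the fingers, y is the line along which they close (so a half turn about z gives the same grasp; the last joint's range is limited). The gripper opens to 85 mm and grips with 20 to 120 N. Pads are 22 mm wide; open, the fingers measure 114 mm over their backs; the gripper's body (76 mm by 85 mm) begins 54 mm behind the grasp point. The pads swing forward as they close: fully open they stand 13 mm farther back than shut.
Start: joints at [-1.001, 0.385, 0.008, 0, -1.194, -0.259], TCP at [0.191, -0.595, 0.231] pointing down, gripper open.
Joint ranges: [-3.14, 3.14], [-1.21, 2.06], [-1.07, 1.41], [-3.16, 2.05], [-2.99, -0.16], [-3.1, 3.1]. Speed limits (rad/s): [2.79, 2.79, 3.14, 3.14, 3.14, 3.14].

### API

Orientations are given as a unit quaternion [w, x, y, z].
In Python, from rig import readout, vision, workorder, finder, robot gives the robot as it stands. The module is installed in compiled form; this text tells all that it offers.
- The arm moves only by the shell command python3 -m pendant 'ROWS' [FORCE]. ROWS is JSON, a list of rows, each an object of numbers: "gripper": the opening, from 0 (shut) to 1 (fully open); "tx", "ty", "tz": the shift along the tool's x, y, z in m; "ax", "ay", "az": the turn, a rotation vector about the tool's x, y, z in degrees. In form: [{"gripper": .., "tx": .., "ty": .., "tz": .., "ax": .., "ay": .., "az": ..}, ...]. A call has 1 to 20 rows; each row is the pose to reach, as a shift and turn from the pose commanded when the call began, along the tool's axes at that moment; what a row does not reach only later rows make up. A row lasts 1/10 s, in which the tool goes at most 50 mm and 8.59 degrees, less where a joint would pass 70% of its speed; a pose out of reach is approached as far as the arm can. A call with a gripper value outside its range is refused whole. The fingers move at their own pace and stop on an object; FORCE is the grip in N (left out, the last holds). Time passes only in rows, so rows that repeat a pose let the fingers close. It gives the time, the measured TCP pose, the force, the opening and the grip force at its end, in the units of the state.
- readout.observe(): the state, without advancing time (a new reading comes with each control period).
- vision.grab_frame(name): name is "side" or "top"; returns the picture (420x560x3 uint8, red, green, blue); there is no depth.
- vision.camera_info(name): a dict with "fovy" (degrees; the focal length in pixels is half the picture's height over the tangent of half this angle, whatever the lens; pixels are square), "cx", "cy" (the principal point, pixels), "D" ([k1, k2, p1, p2, k3] as OpenCV has them; the pictures are not rectified), "R" (3x3) and "t" (3): a world point X has camera coordinates R X + t. Camera axes: x right, y down, z forward; pixel columns grow to the right and rows downward; lengths in m; the calibration is good to about 2 mm. A picture is of the moment at which its call begins. camera_info takes no time and is no camera call.
- workorder.job_done(): hands the job in; it is judged then, once.
Trained networks look in the newest picture that a camera, given by its name, has taken for a name from the list of things; names that differ only in an ending like _2 or _b are one class to them, and where a whole thing is asked for, a point or a joint stands for the part that bears it (a point fixed in the world has none). Each returns a list of dicts, best first, with "conf" (0 to 1); they miss things now and then, are a little off and sometimes report something else, mostly with a low value. They report only what shows in the picture. A call takes as long as a camera call. They do not tell look-alikes from the thing itself.
- finder.look_for(camera, name): "position" ([column, row] in pixels, amid what is visible of it).
The state is a dict: "time_s": time; "qpos": joint angles; "qd": joint speeds; "joint_torque": joint torques, N m; "ee_pos": TCP position; "tool_rot": TCP orientation; "wrist_force": force on the tool from outside, world axes, zero at the start; "moment": the same for the moment, N m; "gripper_width": finger opening in m; "finger_force": force on a finger pad.
Only numpy, scipy, OpenCV 4.12 (cv2) and the standard library are available. Lean on these libraries where they do the work, as an engineer would, in place of code of your own. Each camera call takes 0.05 s, during which the arm holds its last target. There are 200 camera calls.

### The job

Fit the new cartridge to the water filter: stand it foot down in the round pocket of the white filter base, sunk fully home over the red drive bar, and let go of it there. Then take it again by the wing on its top and twist it clockwise (seen from above) until it clicks past the detent and stays locked; leave it standing there, and do not knock the dishes about.

Things in the scene. Friction and masses are not known exactly. Their poses are not given: they have to be found in the camera images.
- cartridge: Loose filter cartridge, 104 mm long, 0.13-0.25 kg. Starts lying on a flat side, wing end away from the robot (within 40 deg), y level, z up, origin 21 mm up. Own +x runs from foot end to wing end (in the filter: +x straight up). Origin: middle of its blue square part, 42 x 42 mm, x = -25 to +25 mm, with two white bands. The body carries wing and foot, see their points.
- cartridge_foot (a point): Centre of the foot end, x = -51 mm in the cartridge's frame. The white foot runs from x = -25 to -51 mm: four square prongs of 7.5 mm at y, z = +-8.75 mm (35 mm over their outer corners), leaving two crossing slots 10 mm wide, in the planes y = 0 and z = 0, over the foot's full length. So it fits over the drive bar in any of four quarter turns.
- cartridge_wing (a point): Centre of the top of the wing, x = +53 mm in the cartridge's frame. The white wing is a flat bar from x = +25 to +53 mm, 36 mm wide along y, 12 mm thick along z: the grip for twisting. With the foot home its top stands 125 mm above the table.
- filter: White fixed filter base, 120 x 120 mm, 45 mm high, a short steel spout on its +x side; origin under its centre, z up. In the middle of its top is a round pocket 40 mm in diameter, 24 mm deep, with a 3 mm chamfer. With the foot home on the pocket's floor the blue square part ends 2 mm above the base's top.
- filter_pocket (a point): Centre of the pocket's floor, 21 mm above the table; axes as the filter base. Here lies the red drive bar, 28 mm long, 5 mm thick, 9 mm high, centred; it turns about the upright axis with the cartridge when the prongs straddle it (about 0.2 rad play either way). If the prongs stand on the bar instead, the cartridge sits 9 mm too high.
- drive (a joint): Angle (rad) of the drive bar, growing clockwise seen from above; at 0 the bar lies along the base's x. Starts in 0 to 0.3, nearly free up to 0.55. From there a sprung detent resists, with up to about 0.3 N m, weakening at its hump at 0.9; let go between, it springs back to about 0.6. Past 0.9 it snaps on by itself to the locked place, about 1.2 (stop at 1.25): the click.
- cruet: Glass vinegar cruet with red cap, 60 mm in diameter, 147 mm high, loose bystander; origin under its centre.
- cup: Blue plastic cup, 76 mm in diameter, 90 mm high, loose bystander; origin under its centre.
- plate: White melamine plate, 190 mm in diameter, 20 mm high, loose bystander; origin under its centre.
- colander: Aluminium colander, 210 mm in diameter, 80 mm high, with two side handles (256 mm over them, along its y), loose bystander; origin under its centre.
Not all that is in view belongs to the job. There is more than one size of the filter; the one meant has the size given above.

How it is judged:
By the outcome, as a careful person would: the job done as asked, in the order asked, and still so for the second after the job is handed in, with the robot touching nothing.
It also fails if it takes over 54 s, if anything falls off the work surface, if the arm or the gripper's body presses on something with over 40 N, if the wrist force passes 120 N, or if a joint passes its speed limit or range.

## Working session

There is one attempt and no reset: what is moved stays moved. The work goes in short steps, Python scripts to look and compute and a shell command to move; the robot and the scene stay as the last step left them, time stands still between calls to the robot, and variables do not carry over. Pictures are saved under pics/ and viewed, at most 10 in all, crops included, and the job is handed in when it is done.

```bash
mkdir -p pics; cat > h.py <<'E'
import numpy as np, cv2
from rig import readout, vision, finder, robot
from scipy.spatial.transform import Rotation as Rn
def cam(n):
    c=vision.camera_info(n); f=210/np.tan(np.radians(c["fovy"])/2)
    return np.array([[f,0,c["cx"]],[0,f,c["cy"]],[0,0,1.]]),np.array(c["D"],float),np.array(c["R"]),np.array(c["t"])
def ray(n,p):
    K,D,R,t=cam(n); u=cv2.undistortPoints(np.array([[p]],float),K,D).ravel()
    d=R.T@np.array([*u,1]); return -R.T@t,d/np.linalg.norm(d)
def atz(n,p,z):
    o,d=ray(n,p); return o+d*(z-o[2])/d[2]
def tri(ps):
    A=np.zeros((3,3));b=np.zeros(3)
    rs=[ray(n,p) for n,p in ps]
    for o,d in rs:
        M=np.eye(3)-np.outer(d,d);A+=M;b+=M@o
    X=np.linalg.solve(A,b); return X,[np.linalg.norm(np.cross(X-o,d)) for o,d in rs]
def proj(n,X):
    K,D,R,t=cam(n); return cv2.projectPoints(np.array(X,float).reshape(-1,1,3),cv2.Rodrigues(R)[0],t,K,D)[0].reshape(-1,2)
def save(n,name):
    im=vision.grab_frame(n); cv2.imwrite(f"pics/{name}.png",im[:,:,::-1]); return im
E
python3 - <<'E'
from h import *
print(readout.observe())
for n in("side","top"):
    save(n,n+"0"); K,D,R,t=cam(n); print(n,K[0,0],D,-R.T@t)
    for k in("cartridge","cartridge_foot","cartridge_wing","filter","filter_pocket"):
        print(k,[(np.round(d["position"],1).tolist(),round(d["conf"],2)) for d in finder.look_for(n,k)[:4]])
a=cv2.imread("pics/side0.png");b=cv2.imread("pics/top0.png")
E
```

```text
{'time_s': 0.0, 'qpos': array([-1.00139737e+00,  3.85551054e-01,  6.64530849e-03, -4.88663275e-04,
       -1.19401591e+00, -2.58608060e-01]), 'qd': array([ 0.00192097, -0.00259734,  0.00087837, -0.0006276 , -0.00061663,
        0.00013148]), 'joint_torque': array([ 3.65755341e-04, -3.92290378e+01,  1.88407284e+01,  4.18655008e+00,
       -4.61956457e-03,  1.82302983e-06]), 'ee_pos': array([ 0.19097618, -0.59449867,  0.23023407]), 'tool_rot': array([-2.19574699e-04, -1.54681651e-01,  9.87963768e-01,  1.06424362e-03]), 'wrist_force': array([ 0.94966113, -0.42563836, -0.73805498]), 'moment': array([ 0.01767234, -0.00137512, -0.06005168]), 'finger_force': 0.0, 'gripper_width': 0.08523949223855348}
side 405.0044088055945 [0.00351924 0.         0.         0.         0.        ] [0.43802428 1.06415161 0.93610961]
cartridge [([277.6, 192.6], 0.28)]
cartridge_foot [([274.4, 191.4], 0.79)]
cartridge_wing [([277.9, 193.4], 0.59)]
filter [([298.2, 278.5], 0.97), ([349.8, 185.7], 0.89), ([391.0, 288.3], 0.8)]
filter_pocket [([389.3, 289.3], 0.94), ([348.2, 183.0], 0.74), ([297.4, 274.2], 0.66)]
top 418.9113610124613 [-0.06966148  0.          0.          0.          0.        ] [ 0.39666811 -0.01460013  1.43296989]
cartridge [([328.9, 202.4], 0.76)]
cartridge_foot [([329.6, 206.1], 0.66)]
cartridge_wing [([325.5, 206.8], 0.73)]
filter [([188.6, 308.2], 0.8), ([346.1, 292.4], 0.78)]
filter_pocket [([204.5, 229.3], 0.88), ([190.5, 307.1], 0.83), ([346.5, 290.1], 0.67)]
```

View pics/side0.png

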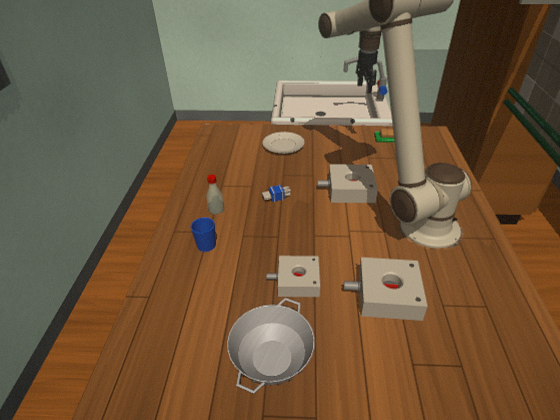

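View pics/top0.png

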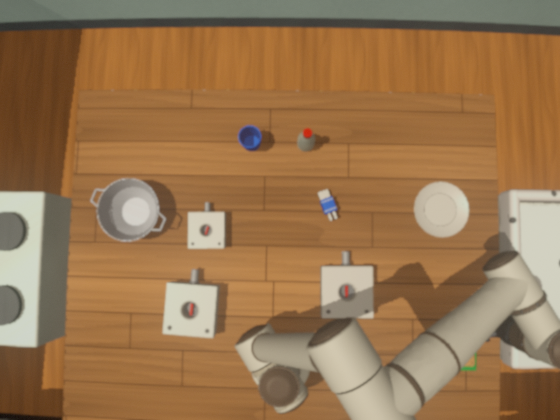

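The side and top views show three filter bases. The one at top (206,230) / side (298,275) spans about 37 px at ~302 px/m, so it is the 120 mm one. The other two, at top (190,308) and (346,292), are about 52 px, or 170 mm. The cartridge is at top (328,204), with the wing end up-left and the foot prongs down-right. Next I'll enlarge both.

```bash
python3 - <<'E'
from h import *
def crop(f,c,r,w,h,s):
    a=cv2.imread(f)[r:r+h,c:c+w]; a=cv2.resize(a,None,fx=s,fy=s,interpolation=cv2.INTER_CUBIC)
    for i in range(0,w,10):
        cv2.line(a,(int(i*s+s/2),0),(int(i*s+s/2),5),(0,255,255),1); cv2.putText(a,str(c+i),(int(i*s+s/2),14),0,.3,(0,255,255),1)
    for i in range(0,h,10):
        cv2.line(a,(0,int(i*s+s/2)),(5,int(i*s+s/2)),(0,255,255),1); cv2.putText(a,str(r+i),(6,int(i*s+s/2)),0,.3,(0,255,255),1)
    return a
A=crop("pics/top0.png",305,180,50,37,8);B=crop("pics/side0.png",255,175,50,37,8)
C=crop("pics/top0.png",180,197,57,57,7);C=cv2.resize(C,(400,300)) if 0 else crop("pics/top0.png",182,200,50,37+13,6);
D=crop("pics/side0.png",265,250,66,50,6)
o=np.zeros((600,800,3),np.uint8)
for im,y,x in((A,0,0),(B,0,400),(C,300,0),(D,300,400)):
    h=min(im.shape[0],600-y);w=min(im.shape[1],400);o[y:y+h,x:x+w]=im[:h,:w]
cv2.imwrite("pics/c1.png",o)
E
```

```text
(no output)
```

View pics/c1.png

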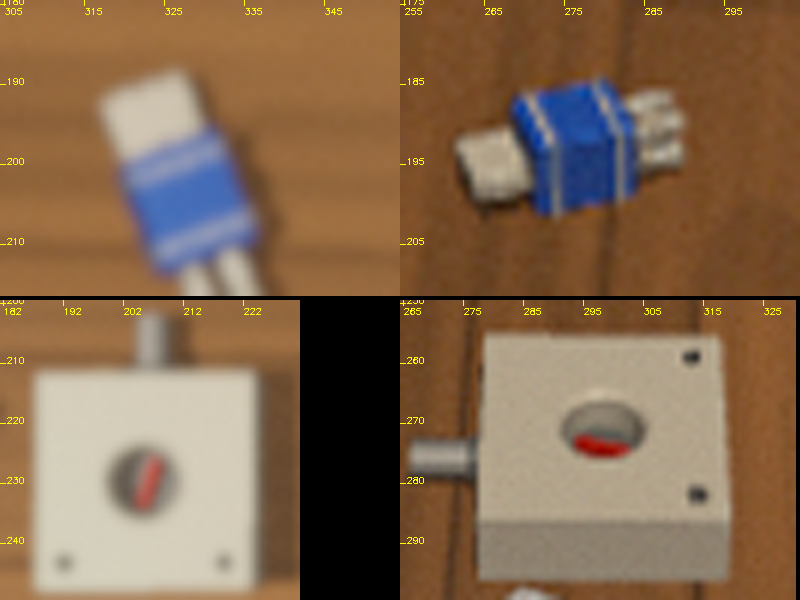

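Crop: the small base's top corners are at top (187,211), (224,211), (224.5,248), (187,248). The red bar runs from (203,234) to (207.5,226), about 0.25 rad clockwise of the base's x. The cartridge's wing points to about (321,192) and its foot to about (333,215). Now the fits.

```bash
cat > fit.py <<'E'
from h import *
from scipy.optimize import least_squares, minimize
S=[1,1,-1,-1]
T={(1,1):(187,211.2),(1,-1):(224.2,211.2),(-1,-1):(224.5,248),(-1,1):(187.3,247.7)}
V={(1,-1):(278.7,255.3),(-1,-1):(317.8,255.3),(-1,1):(319.5,286.2),(1,1):(277.3,286.3)}
P=[]
for k in T:
    X,r=tri([("top",T[k]),("side",V[k])]);P.append(X);print(k,X.round(4),np.round(r,4))
P=np.array(P);c=P.mean(0)
print("filter c",c,"sizes",np.linalg.norm(P[0]-P[1]),np.linalg.norm(P[1]-P[2]))
e=(P[0]+P[1]-P[2]-P[3]);print("yaw",np.degrees(np.arctan2(e[1],e[0])))
# bar
im=cv2.imread("pics/top0.png").astype(int)
m=(im[:,:,2]-im[:,:,1]>50)&(im[:,:,2]-im[:,:,0]>50);mm=np.zeros_like(m);mm[220:242,195:217]=1;m&=mm
v,u=np.nonzero(m);w=np.array([atz("top",(a,b),.03)[:2] for a,b in zip(u,v)]);d=np.linalg.svd(w-w.mean(0))[2][0]
print("bar",len(u),w.mean(0),np.degrees(np.arctan2(*(d*np.sign(d[0]))[::-1])))
# cartridge silhouettes
def box(x0,x1,hy,hz): return np.array([[x,y,z] for x in(x0,x1) for y in(-hy,hy) for z in(-hz,hz)])
parts=[box(-.025,.025,.021,.021),box(.025,.053,.018,.006),box(-.051,-.025,.0125,.0125)]
M={}
for n,(c0,r0,w_,h_) in {"top":(308,183,40,42),"side":(258,178,38,30)}.items():
    im=cv2.imread(f"pics/{n}0.png")[r0:r0+h_,c0:c0+w_].astype(int)
    im=cv2.resize(im.astype(np.uint8),None,fx=4,fy=4,interpolation=cv2.INTER_LINEAR).astype(int)
    b=im[:,:,0]-im[:,:,2]   # wood: strongly negative; white ~ -15; blue positive
    M[n]=((b>-35),c0,r0)
def cost(p):
    s=0
    for n,(m,c0,r0) in M.items():
        R=np.array([[np.cos(p[3]),-np.sin(p[3]),0],[np.sin(p[3]),np.cos(p[3]),0],[0,0,1]])
        q=np.zeros(m.shape,np.uint8)
        for B in parts:
            uv=proj(n,B@R.T+p[:3])
            uv=((uv-[c0,r0]+.5)*4-.5)
            hl=cv2.convexHull(np.round(uv*16).astype(np.int32)); cv2.fillConvexPoly(q,hl,1,shift=4)
        s+=(q.astype(bool)^m).sum()
    return s
x0=atz("top",(328.5,204.5),.021)
best=None
for yaw in np.radians([-40,-20,0,20,40]):
    p=np.array([*x0[:2],.021,yaw])
    r=minimize(cost,p,method="Nelder-Mead",options=dict(initial_simplex=np.vstack([p]+[p+np.eye(4)[i]*[.008,.008,.006,.2][i] for i in range(4)]),maxiter=400))
    if best is None or r.fun<best.fun: best=r
print("cart",best.x.round(4),np.degrees(best.x[3]),best.fun,[int(m[0].sum()) for m in M.values()])
E
python3 fit.py
```

```text
(1, 1) [0.5062 0.3198 0.0483] [0.0019 0.0019]
(1, -1) [0.5091 0.1953 0.0448] [0.0014 0.0014]
(-1, -1) [0.3882 0.1909 0.0444] [0.0001 0.0001]
(-1, 1) [0.3861 0.3148 0.0475] [0.0005 0.0005]
filter c [0.44738599 0.25518554 0.04625452] sizes 0.12461257770858984 0.12099357920396983
yaw 2.2304082448725637
bar 20 [0.44586167 0.25593122] -16.663678140019226Traceback (most recent call last):
  File "fit.py", line 41, in <module>
    r=minimize(cost,p,method="Nelder-Mead",options=dict(initial_simplex=np.vstack([p]+[p+np.eye(4)[i]*[.008,.008,.006,.2][i] for i in range(4)]),maxiter=400))
    res = _minimize_neldermead(fun, x0, args, callback, bounds=bounds,
                               **options)
    fxr = func(xr)
    fx = function(np.copy(x), *(wrapper_args + args))
  File "fit.py", line 32, in cost
    uv=proj(n,B@R.T+p[:3])
  File "h.py", line 19, in proj
    K,D,R,t=cam(n); return cv2.projectPoints(np.array(X,float).reshape(-1,1,3),cv2.Rodrigues(R)[0],t,K,D)[0].reshape(-1,2)
            ~~~^^^
  File "h.py", line 5, in cam
    c=vision.camera_info(n); f=210/np.tan(np.radians(c["fovy"])/2)
ValueError: time passes only in moves, steps and waits
```

```bash
sed -i 's/^def cam(n):/from functools import lru_cache\n@lru_cache(None)\ndef cam(n):/' h.py; python3 fit.py | tail -1
```

```text
cart [ 0.5378 -0.1547  0.0195  0.3806] 21.804177500365878 1951.0 [5759, 4581]
```

```bash
cat >> fit.py <<'E'
def draw(p,out):
    o=[]
    for n,(m,c0,r0) in M.items():
        im=cv2.imread(f"pics/{n}0.png")[r0:r0+42,c0:c0+40];im=cv2.resize(im,None,fx=10,fy=10,interpolation=cv2.INTER_CUBIC)
        R=Rn.from_euler("z",p[3]).as_matrix()
        for B in parts:
            uv=(proj(n,B@R.T+p[:3])-[c0,r0]+.5)*10
            cv2.polylines(im,[cv2.convexHull(uv.astype(np.int32))],1,(0,255,0),1)
        q=cv2.resize(m.astype(np.uint8),None,fx=2.5,fy=2.5); cs=cv2.findContours(q,0,1)[0]; cv2.drawContours(im,cs,-1,(0,0,255),1)
        o.append(im)
    o=np.hstack([i[:420,:380] for i in o]);cv2.imwrite(out,o)
draw(best.x,"pics/ov.png")
E
python3 fit.py | tail -1
```

```text
cart [ 0.5378 -0.1547  0.0195  0.3806] 21.804177500365878 1951.0 [5759, 4581]
```

View pics/ov.png

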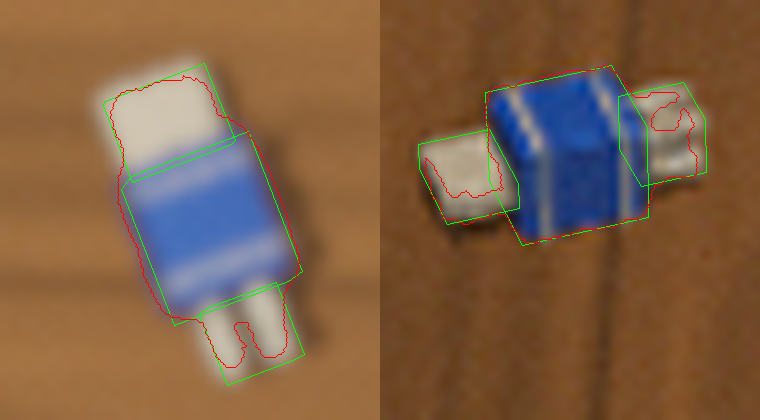

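The overlay shows the model matching the silhouettes within about 0.5 px (~2 mm), centre near top (328,204) with yaw 22°. The measured heights also agree: 19.5 against 21 mm for the cartridge origin and 46 against 45 mm for the base top. Now the grasp: I'll take the wing across its 36 mm with the tool tilted 25°.

```bash
cat > go.py <<'E'
from h import *
def base(psi): # cartridge lying with own x at azimuth psi -> tool down, x toward foot
    c,s=np.cos(psi),np.sin(psi); return np.array([[-c,-s,0],[-s,c,0],[0,0,-1]]).T if 0 else np.column_stack([[-c,-s,0],[-s,c,0],[0,0,-1]])
def ry(d): return Rn.from_euler("y",d,degrees=True).as_matrix()
def rel(R,p,R0=None,p0=None,tag=""):
    if R0 is None:
        o=readout.observe();R0=Rn.from_quat(o["tool_rot"],scalar_first=True).as_matrix();p0=o["ee_pos"]
    t=R0.T@(np.array(p)-p0);a=np.degrees(Rn.from_matrix(R0.T@R).as_rotvec())
    print(tag,"t",t.round(4),"a",a.round(2),"rows~",np.ceil(max(np.linalg.norm(t)/.05,np.linalg.norm(a)/8.59)))
    return R,np.array(p)
E
python3 - <<'E'
from go import *
psi=np.radians(21.8);R=base(psi)@ry(25);g=np.array([.538,-.154,0])+.040*np.array([np.cos(psi),np.sin(psi),0])+[0,0,.025]
p=g+.019*R[:,2]
print(p)
a=rel(R,p-.10*R[:,2],tag="pre")
rel(R,p,*a,tag="grasp")
E
```

```text
[ 0.56768393 -0.14212728  0.00778015]
pre t [-0.5392  0.319   0.1329] a [ 0.87 24.99 -3.93] rows~ 13.0
grasp t [-0.  -0.   0.1] a [0. 0. 0.] rows~ 2.0
```

```bash
python3 -m pendant '[{"gripper":1,"tx":-0.27,"ty":0.16,"tz":0.0,"ax":0.4,"ay":12,"az":-2},{"gripper":0.8,"tx":-0.27,"ty":0.16,"tz":0.0,"ax":0.4,"ay":12,"az":-2},{"gripper":0.8,"tx":-0.27,"ty":0.16,"tz":0.0,"ax":0.4,"ay":12,"az":-2},{"gripper":0.8,"tx":-0.27,"ty":0.16,"tz":0.0,"ax":0.4,"ay":12,"az":-2},{"gripper":0.8,"tx":-0.539,"ty":0.319,"tz":0.133,"ax":0.9,"ay":25,"az":-3.9},{"gripper":0.8,"tx":-0.539,"ty":0.319,"tz":0.133,"ax":0.9,"ay":25,"az":-3.9},{"gripper":0.8,"tx":-0.539,"ty":0.319,"tz":0.133,"ax":0.9,"ay":25,"az":-3.9},{"gripper":0.8,"tx":-0.539,"ty":0.319,"tz":0.133,"ax":0.9,"ay":25,"az":-3.9},{"gripper":0.8,"tx":-0.539,"ty":0.319,"tz":0.133,"ax":0.9,"ay":25,"az":-3.9},{"gripper":0.8,"tx":-0.539,"ty":0.319,"tz":0.133,"ax":0.9,"ay":25,"az":-3.9},{"gripper":0.8,"tx":-0.539,"ty":0.319,"tz":0.133,"ax":0.9,"ay":25,"az":-3.9},{"gripper":0.8,"tx":-0.539,"ty":0.319,"tz":0.133,"ax":0.9,"ay":25,"az":-3.9},{"gripper":0.8,"tx":-0.539,"ty":0.319,"tz":0.133,"ax":0.9,"ay":25,"az":-3.9},{"gripper":0.8,"tx":-0.539,"ty":0.319,"tz":0.133,"ax":0.9,"ay":25,"az":-3.9},{"gripper":0.8,"tx":-0.539,"ty":0.319,"tz":0.133,"ax":0.9,"ay":25,"az":-3.9}]' 60
python3 - <<'E'
from go import *
o=readout.observe();print(o["qpos"].round(3),o["gripper_width"],o["wrist_force"])
psi=np.radians(21.8);R=base(psi)@ry(25);g=np.array([.538,-.154,0])+.040*np.array([np.cos(psi),np.sin(psi),0])+[0,0,.025]
p=g+.019*R[:,2]
rel(R,p,tag="grasp")
a=save("side","s1")[150:240,220:340];b=save("top","t1")[150:240,270:390]
f=lambda i:cv2.resize(i,None,fx=3.3,fy=4*.825,interpolation=cv2.INTER_CUBIC)
cv2.imwrite("pics/c2.png",np.hstack([f(a),f(b)])[:,:800,::-1])
E
```

```text
time_s: 2.1
ee_pos: [0.607, -0.1256, 0.0973]
tool_rot: [-0.213, -0.185, 0.958, -0.041]
wrist_force: [0.0, -0.4, 1.0]
gripper_width: 0.0683
finger_force: 0.0
[ 0.112  0.685  0.062  0.116 -1.373 -1.348] 0.0683195634077715 [ 0.04300817 -0.37343395  0.97116106]
grasp t [ 0.0006 -0.0007  0.0991] a [-0.04 -0.1   0.07] rows~ 2.0
```

View pics/c2.png

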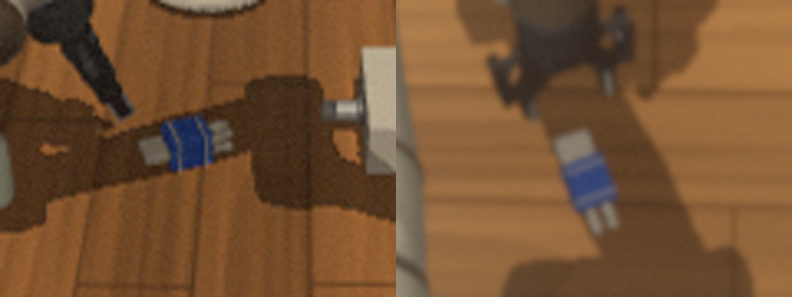

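The fingers are lined up behind the wing, at side crop (122,108) with the wing at (155,150), and straddle the wing axis in the top view. Moving in and closing.

```bash
python3 -m pendant '[{"gripper":0.8,"tx":0,"ty":-0.0005,"tz":0.05},{"gripper":0.8,"tx":0,"ty":-0.0005,"tz":0.08},{"gripper":0.8,"tx":0,"ty":-0.0005,"tz":0.099},{"gripper":0.8,"tx":0,"ty":-0.0005,"tz":0.099},{"gripper":0.3,"tx":0,"ty":-0.0005,"tz":0.099},{"gripper":0.2,"tx":0,"ty":-0.0005,"tz":0.099},{"gripper":0.2,"tx":0,"ty":-0.0005,"tz":0.099},{"gripper":0.2,"tx":0,"ty":-0.0005,"tz":0.099},{"gripper":0.2,"tx":0,"ty":-0.0005,"tz":0.099}]' 60
```

```text
invalid input at $[0]: expected keys gripper, tx, ty, tz, ax, ay, az
```

```bash
python3 -m pendant '[{"gripper":0.8,"tx":0,"ty":-0.0005,"tz":0.05,"ax":0,"ay":0,"az":0},{"gripper":0.8,"tx":0,"ty":-0.0005,"tz":0.08,"ax":0,"ay":0,"az":0},{"gripper":0.8,"tx":0,"ty":-0.0005,"tz":0.099,"ax":0,"ay":0,"az":0},{"gripper":0.8,"tx":0,"ty":-0.0005,"tz":0.099,"ax":0,"ay":0,"az":0},{"gripper":0.3,"tx":0,"ty":-0.0005,"tz":0.099,"ax":0,"ay":0,"az":0},{"gripper":0.2,"tx":0,"ty":-0.0005,"tz":0.099,"ax":0,"ay":0,"az":0},{"gripper":0.2,"tx":0,"ty":-0.0005,"tz":0.099,"ax":0,"ay":0,"az":0},{"gripper":0.2,"tx":0,"ty":-0.0005,"tz":0.099,"ax":0,"ay":0,"az":0},{"gripper":0.2,"tx":0,"ty":-0.0005,"tz":0.099,"ax":0,"ay":0,"az":0}]' 60
python3 -c "
from h import *
o=readout.observe();print(o['qpos'].round(3))"
```

```text
time_s: 3.1
ee_pos: [0.5701, -0.1425, 0.0107]
tool_rot: [-0.211, -0.185, 0.959, -0.042]
wrist_force: [1.4, 1.5, 6.1]
gripper_width: 0.0347
finger_force: 60.3
[ 0.093  0.731 -0.111  0.134 -1.149 -1.364]
```

```bash
cat >> go.py <<'E'
# cart pose in tool frame from grasp: tool tilt 25 about y; origin offset
Rg=Rn.from_quat([-0.211,-0.185,0.959,-0.042],scalar_first=True).as_matrix();pg=np.array([.5701,-.1425,.0107])
o_t=Rg.T@(np.array([.538,-.154,.021])-pg); o_t[1]=0
xt=Rg.T@np.array([np.cos(.3805),np.sin(.3805),0])
def place(h,org,tilt=25): # upright cart, origin org, tool heading h deg
    R=base(np.radians(h))@ry(tilt-90); return R,np.array(org)-R@o_t
E
python3 - <<'E'
from go import *
print("o_t",o_t,"xt",xt, np.degrees(np.arctan2(xt[2],-xt[0])))
o=readout.observe();R0=Rn.from_quat(o["tool_rot"],scalar_first=True).as_matrix();p0=o["ee_pos"]
print("up",R0.T@[0,0,.12])
R,p=place(21.8,[.55,-.12,.20]); print(p); a=rel(R,p,R0,p0,"upright")
R,p=place(73.3,[.4465,.2555,.140]); print(p); a=rel(R,p,*a,tag="pre")
E
```

```text
o_t [0.03524908 0.         0.00496673] xt [-0.90745108 -0.0011842  -0.42015608] -24.844460598631198
up [ 0.05035578 -0.00032403 -0.10892286]
[ 0.55965209 -0.11613944  0.23404554]
upright t [ 0.0936  0.0277 -0.2029] a [ -0.14 -89.81   0.13] rows~ 11.0
[0.44948726 0.26545706 0.17404554]
pre t [0.0377 0.3952 0.0611] a [-46.67   0.   -21.76] rows~ 9.0
```

```bash
python3 -m pendant '[{"gripper":0.2,"tx":0.02,"ty":0,"tz":-0.044,"ax":0,"ay":0,"az":0},{"gripper":0.2,"tx":0.035,"ty":0,"tz":-0.075,"ax":0,"ay":-5,"az":0},{"gripper":0.2,"tx":0.05,"ty":0.01,"tz":-0.109,"ax":0,"ay":-13,"az":0},{"gripper":0.2,"tx":0.06,"ty":0.015,"tz":-0.14,"ax":0,"ay":-21,"az":0},{"gripper":0.2,"tx":0.07,"ty":0.02,"tz":-0.17,"ax":0,"ay":-29,"az":0},{"gripper":0.2,"tx":0.094,"ty":0.028,"tz":-0.203,"ax":0,"ay":-37,"az":0},{"gripper":0.2,"tx":0.094,"ty":0.028,"tz":-0.203,"ax":0,"ay":-45,"az":0},{"gripper":0.2,"tx":0.094,"ty":0.028,"tz":-0.203,"ax":0,"ay":-53,"az":0},{"gripper":0.2,"tx":0.094,"ty":0.028,"tz":-0.203,"ax":0,"ay":-61,"az":0},{"gripper":0.2,"tx":0.094,"ty":0.028,"tz":-0.203,"ax":0,"ay":-69,"az":0},{"gripper":0.2,"tx":0.094,"ty":0.028,"tz":-0.203,"ax":0,"ay":-77,"az":0},{"gripper":0.2,"tx":0.094,"ty":0.028,"tz":-0.203,"ax":0,"ay":-85,"az":0},{"gripper":0.2,"tx":0.094,"ty":0.028,"tz":-0.203,"ax":0,"ay":-90,"az":0},{"gripper":0.2,"tx":0.094,"ty":0.028,"tz":-0.203,"ax":0,"ay":-90,"az":0},{"gripper":0.2,"tx":0.094,"ty":0.028,"tz":-0.203,"ax":0,"ay":-90,"az":0}]' 60
python3 -c "
from go import *
o=readout.observe();print(o['qpos'].round(3))
R,p=place(21.8,[.55,-.12,.20]);rel(R,p,tag='left')
R,p=place(73.3,[.4465,.2555,.140]);rel(R,p,tag='pre')
save('side','s2');save('top','t2')"
```

```text
time_s: 4.6
ee_pos: [0.5566, -0.1179, 0.2298]
tool_rot: [0.527, -0.156, 0.829, 0.101]
wrist_force: [-0.2, -1.2, -2.8]
gripper_width: 0.0345
finger_force: 61.2
[-0.573  0.184 -0.381 -1.468 -0.834  0.379]
left t [-0.0053  0.0005  0.0014] a [-0.22 -0.07 -0.29] rows~ 1.0
pre t [0.0344 0.3958 0.061 ] a [-4.688e+01  1.000e-02 -2.207e+01] rows~ 9.0
```

View pics/s2.png

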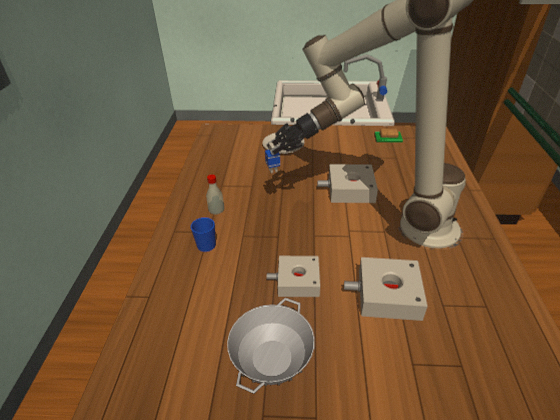

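The cartridge hangs upright in the gripper at side (273,158), foot down, and the dishes are untouched. Moving it above the pocket.

```bash
python3 -m pendant '[{"gripper":0.2,"tx":0.003,"ty":0.04,"tz":0.006,"ax":-5,"ay":0,"az":-2.4},{"gripper":0.2,"tx":0.006,"ty":0.08,"tz":0.012,"ax":-10,"ay":0,"az":-4.7},{"gripper":0.2,"tx":0.01,"ty":0.12,"tz":0.018,"ax":-15,"ay":0,"az":-7.1},{"gripper":0.2,"tx":0.014,"ty":0.16,"tz":0.025,"ax":-20,"ay":0,"az":-9.4},{"gripper":0.2,"tx":0.018,"ty":0.2,"tz":0.031,"ax":-25,"ay":0,"az":-11.8},{"gripper":0.2,"tx":0.021,"ty":0.24,"tz":0.037,"ax":-30,"ay":0,"az":-14.1},{"gripper":0.2,"tx":0.025,"ty":0.28,"tz":0.043,"ax":-35,"ay":0,"az":-16.5},{"gripper":0.2,"tx":0.028,"ty":0.32,"tz":0.049,"ax":-40,"ay":0,"az":-18.8},{"gripper":0.2,"tx":0.031,"ty":0.36,"tz":0.055,"ax":-44,"ay":0,"az":-20.7},{"gripper":0.2,"tx":0.0345,"ty":0.396,"tz":0.061,"ax":-46.9,"ay":0,"az":-22.1},{"gripper":0.2,"tx":0.0345,"ty":0.396,"tz":0.061,"ax":-46.9,"ay":0,"az":-22.1},{"gripper":0.2,"tx":0.0345,"ty":0.396,"tz":0.061,"ax":-46.9,"ay":0,"az":-22.1},{"gripper":0.2,"tx":0.0345,"ty":0.396,"tz":0.061,"ax":-46.9,"ay":0,"az":-22.1}]' 60
python3 - <<'E'
from go import *
o=readout.observe();print(o['qpos'].round(3))
R,p=place(73.3,[.4465,.2555,.140]);rel(R,p,tag='pre left')
def f(n,c,r,w,h,s):
    i=vision.grab_frame(n);cv2.imwrite(f"pics/{n}3.png",i[:,:,::-1])
    return cv2.resize(i[r:r+h,c:c+w],None,fx=s,fy=s,interpolation=cv2.INTER_CUBIC)
cv2.imwrite("pics/c3.png",np.hstack([f("side",255,200,80,100,5),f("top",165,185,80,100,5)])[:,:,::-1])
E
```

```text
time_s: 6.0
ee_pos: [0.4492, 0.2663, 0.1752]
tool_rot: [0.43, -0.507, 0.675, 0.32]
wrist_force: [-0.4, 0.8, -1.8]
gripper_width: 0.0351
finger_force: 61.3
[ 0.074  0.294 -0.436 -1.449 -1.022  0.619]
pre left t [ 0.0014 -0.0005 -0.0002] a [ 0.2  -0.17  0.38] rows~ 1.0
```

View pics/c3.png

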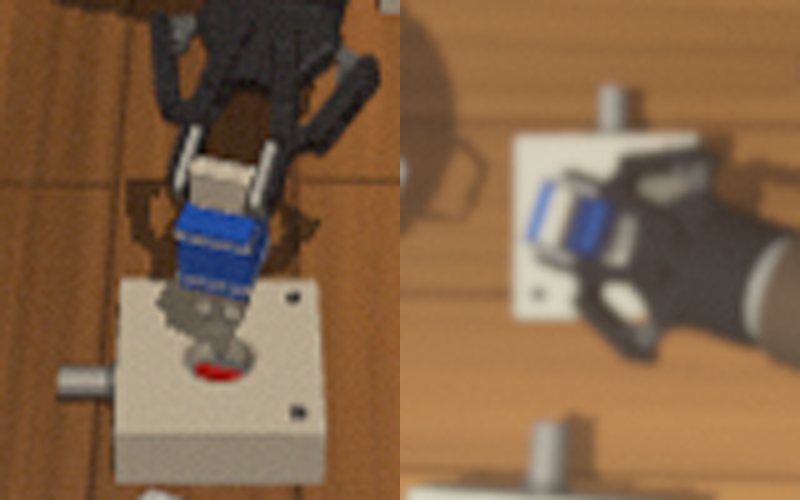

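```bash
cat > tilt.py <<'E'
from go import *
from scipy.optimize import minimize
import sys
def box(x0,x1,hy,hz): return np.array([[x,y,z] for x in(x0,x1) for y in(-hy,hy) for z in(-hz,hz)])
B=box(-.025,.025,.021,.021)
def fit(files,rois,R,x0,show=True):
    M={}
    for n in files:
        c,r,w,h=rois[n];im=cv2.imread(files[n])[r:r+h,c:c+w];im=cv2.resize(im,None,fx=4,fy=4,interpolation=cv2.INTER_LINEAR).astype(int)
        m=((im[:,:,0]-im[:,:,2])>25).astype(np.uint8);pts=np.argwhere(m)[:,::-1].astype(np.int32)
        q=np.zeros_like(m);cv2.fillConvexPoly(q,cv2.convexHull(pts),1);M[n]=(q.astype(bool),c,r)
    def cost(p):
        s=0;Rc=R@Rn.from_euler("yz",[p[3],p[4]]).as_matrix()  # cart frame y: slip
        for n,(m,c,r) in M.items():
            uv=((proj(n,B@Rc.T+p[:3])-[c,r]+.5)*4-.5);q=np.zeros(m.shape,np.uint8)
            cv2.fillConvexPoly(q,cv2.convexHull(np.round(uv*16).astype(np.int32)),1,shift=4);s+=(q.astype(bool)^m).sum()
        return s
    best=None
    for t in(-.3,-.15,0,.15,.3):
        p=np.array([*x0,t,0.]);r=minimize(cost,p,method="Nelder-Mead",options=dict(initial_simplex=np.vstack([p]+[p+np.eye(5)[i]*[.008,.008,.008,.1,.1][i] for i in range(5)]),maxiter=600))
        print(np.degrees(r.x[3:]).round(1),r.x[:3].round(4),r.fun,[int(m[0].sum()) for m in M.values()])
        if best is None or r.fun<best.fun:best=r
    return best
E
python3 - <<'E'
from tilt import *
o=readout.observe();Rt=Rn.from_quat(o["tool_rot"],scalar_first=True).as_matrix()
xc=Rt@xt;yc=Rt[:,1];yc=yc-xc*(xc@yc);R=np.column_stack([xc,yc,np.cross(xc,yc)])
x0=o["ee_pos"]+Rt@o_t;print("nominal",x0,xc.round(3))
b=fit({"side":"pics/side3.png","top":"pics/top3.png"},{"side":(285,235,30,30),"top":(188,215,24,28)},R,x0)
print((R@Rn.from_euler("yz",b.x[3:]).as_matrix())[:,0])
E
```

```text
nominal [0.44667572 0.25579178 0.14126976] [-0.002  0.006  1.   ]
[-14.6  -0.5] [0.447  0.2606 0.1384] 2650.0 [4546, 2683]
[-11.1  -0.5] [0.4473 0.2598 0.1383] 2711.0 [4546, 2683]
[-15.3  -0.6] [0.4469 0.2599 0.1421] 2673.0 [4546, 2683]
[-9.3 -1.7] [0.4494 0.2594 0.1375] 2886.0 [4546, 2683]
[38.1  0.3] [0.4466 0.2703 0.1443] 2102.0 [4546, 2683]
[0.16925881 0.59820548 0.78326312]
```

```bash
python3 - <<'E'
from tilt import *
o=readout.observe();Rt=Rn.from_quat(o["tool_rot"],scalar_first=True).as_matrix()
xc=Rt@xt;yc=Rt[:,1];yc=yc-xc*(xc@yc);R=np.column_stack([xc,yc,np.cross(xc,yc)])
x0=o["ee_pos"]+Rt@o_t;g=np.array([.040,0,.005])
parts=[B,box(.025,.053,.018,.006),box(-.051,-.025,.0125,.0125)]
out=[]
for n,c,r in(("side",278,225),("top",180,212)):
    raw=cv2.resize(cv2.imread(f"pics/{n}3.png")[r:r+50,c:c+44],None,fx=9,fy=9,interpolation=cv2.INTER_CUBIC)
    for t,col in((0,(0,255,0)),(12,(0,255,255))):
        Rc=R@Rn.from_euler("y",t,degrees=True).as_matrix();p=x0+R@g-Rc@g
        for P in parts: cv2.polylines(raw,[cv2.convexHull(((proj(n,P@Rc.T+p)-[c,r]+.5)*9).astype(np.int32))],1,col,1)
    out.append(raw)
cv2.imwrite("pics/c4.png",np.hstack(out))
E
```

```text
(no output)
```

View pics/c4.png

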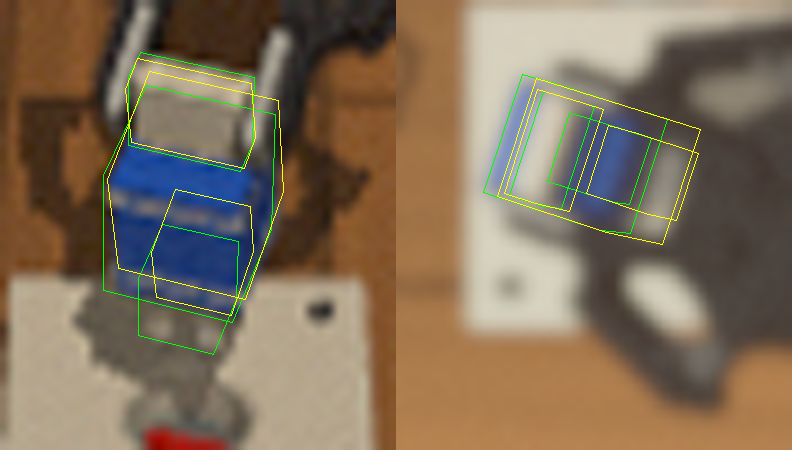

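The outlines don't settle whether the cartridge leans about the finger axis in this view. The earlier shot, s2, sees that lean nearly side-on, so I'll compare against it.

```bash
python3 - <<'E'
from tilt import *
Rt=Rn.from_quat([0.527,-0.156,0.829,0.101],scalar_first=True).as_matrix();ee=np.array([0.5566,-0.1179,0.2298])
xc=Rt@xt;yc=Rt[:,1];yc=yc-xc*(xc@yc);R=np.column_stack([xc,yc,np.cross(xc,yc)])
x0=ee+Rt@o_t;g=np.array([.040,0,.005])
parts=[B,box(.025,.053,.018,.006),box(-.051,-.025,.0125,.0125)]
out=[]
u=proj("side",x0[None])[0];v=proj("top",x0[None])[0];print(u,v)
for n,q,T in(("side",u,None),("side",u,(0,12)),("top",v,(0,12))):
    c,r=(q-[13,20]).astype(int)
    raw=cv2.resize(cv2.imread(f"pics/{n[0]}2.png")[r:r+40,c:c+26],None,fx=10,fy=10,interpolation=cv2.INTER_CUBIC)
    for t,col in zip(T or(),((0,255,0),(0,255,255))):
        Rc=R@Rn.from_euler("y",t,degrees=True).as_matrix();p=x0+R@g-Rc@g
        for P in parts: cv2.polylines(raw,[cv2.convexHull(((proj(n,P@Rc.T+p)-[c,r]+.5)*10).astype(np.int32))],1,col,1)
    out.append(raw)
cv2.imwrite("pics/c5.png",np.hstack(out))
E
```

```text
[271.6914685  157.61643578] [323.38660009 196.48246049]
```

View pics/c5.png

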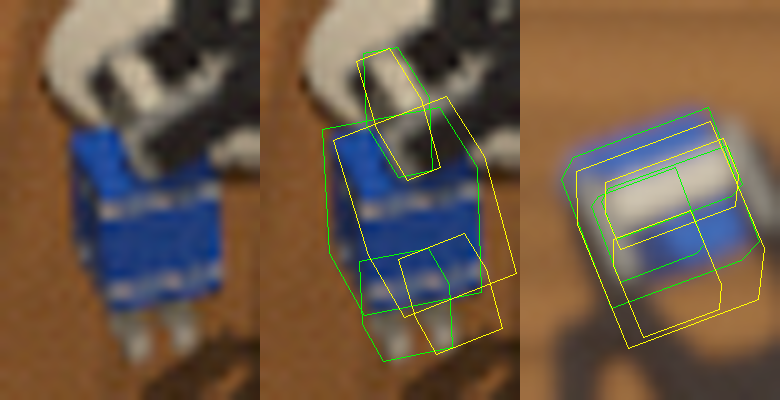

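In s2 the cartridge stands within about 2–3° of upright, with its edges parallel to the green tilt-0 outline and about 1 px offset. That is good enough for the chamfer, so I'll descend gently and watch the force.

```bash
python3 - <<'E'
from go import *
o=readout.observe();Rt=Rn.from_quat(o["tool_rot"],scalar_first=True).as_matrix()
print("down10mm",Rt.T@[0,0,-.01])
for z in(.102,.092):
  R,p=place(73.3,[.4465,.2555,z]);rel(R,p,tag=str(z))
E
```

```text
down10mm [9.05248178e-03 4.39772634e-05 4.24860444e-03]
0.102 t [0.0357 0.0001 0.0163] a [ 0.13 -0.14  0.34] rows~ 1.0
0.092 t [0.0448 0.0001 0.0205] a [ 0.13 -0.14  0.34] rows~ 1.0
```

```bash
python3 -m pendant '[{"gripper":0.2,"tx":0.018,"ty":0,"tz":0.008,"ax":0,"ay":0,"az":0.3},{"gripper":0.2,"tx":0.036,"ty":0,"tz":0.0165,"ax":0,"ay":0,"az":0.3},{"gripper":0.2,"tx":0.036,"ty":0,"tz":0.0165,"ax":0,"ay":0,"az":0.3},{"gripper":0.2,"tx":0.036,"ty":0,"tz":0.0165,"ax":0,"ay":0,"az":0.3}]' 60
python3 -m pendant '[{"gripper":0.2,"tx":0.003,"ty":0,"tz":0.0015,"ax":0,"ay":0,"az":0},{"gripper":0.2,"tx":0.006,"ty":0,"tz":0.003,"ax":0,"ay":0,"az":0},{"gripper":0.2,"tx":0.009,"ty":0,"tz":0.0042,"ax":0,"ay":0,"az":0},{"gripper":0.2,"tx":0.009,"ty":0,"tz":0.0042,"ax":0,"ay":0,"az":0}]' 60
python3 -c "
from go import *
print(readout.observe()['moment'])
R,p=place(73.3,[.4465,.2555,.072]);rel(R,p,tag='home')"
```

```text
time_s: 6.5
ee_pos: [0.4497, 0.2656, 0.1356]
tool_rot: [0.43, -0.504, 0.677, 0.321]
wrist_force: [-0.1, 0.8, -2.3]
gripper_width: 0.0348
finger_force: 61.3
time_s: 6.9
ee_pos: [0.4493, 0.2661, 0.1252]
tool_rot: [0.429, -0.505, 0.677, 0.321]
wrist_force: [0.4, -0.4, -1.8]
gripper_width: 0.0344
finger_force: 61.3
[-2.43351185  0.61723903 -0.14767379]
home t [ 0.0176 -0.0004  0.0076] a [ 0.19 -0.15  0.01] rows~ 1.0
```

```bash
python3 -m pendant '[{"gripper":0.2,"tx":0.003,"ty":0,"tz":0.0013,"ax":0,"ay":0,"az":0},{"gripper":0.2,"tx":0.006,"ty":0,"tz":0.0027,"ax":0,"ay":0,"az":0},{"gripper":0.2,"tx":0.007,"ty":0,"tz":0.0032,"ax":0,"ay":0,"az":0},{"gripper":0.2,"tx":0.007,"ty":0,"tz":0.0032,"ax":0,"ay":0,"az":0}]' 60
python3 -m pendant '[{"gripper":0.2,"tx":0.002,"ty":0,"tz":0.001,"ax":0,"ay":0,"az":0},{"gripper":0.2,"tx":0.004,"ty":0,"tz":0.0019,"ax":0,"ay":0,"az":0},{"gripper":0.2,"tx":0.006,"ty":0,"tz":0.0028,"ax":0,"ay":0,"az":0},{"gripper":0.2,"tx":0.006,"ty":0,"tz":0.0028,"ax":0,"ay":0,"az":0}]' 60
python3 -c "
from go import *
R,p=place(73.3,[.4465,.2555,.072]);rel(R,p,tag='home')"
```

```text
time_s: 7.3
ee_pos: [0.4492, 0.2661, 0.1174]
tool_rot: [0.429, -0.505, 0.677, 0.321]
wrist_force: [0.9, -0.5, -3.1]
gripper_width: 0.0344
finger_force: 61.3
time_s: 7.7
ee_pos: [0.4492, 0.2661, 0.1107]
tool_rot: [0.429, -0.505, 0.677, 0.321]
wrist_force: [-0.0, -0.3, -2.1]
gripper_width: 0.0349
finger_force: 61.3
home t [ 0.0045 -0.0005  0.0015] a [ 0.2  -0.15 -0.02] rows~ 1.0
```

```bash
python3 -m pendant '[{"gripper":0.2,"tx":0.002,"ty":0,"tz":0.0008,"ax":0,"ay":0,"az":0},{"gripper":0.2,"tx":0.003,"ty":0,"tz":0.0013,"ax":0,"ay":0,"az":0},{"gripper":0.2,"tx":0.003,"ty":0,"tz":0.0013,"ax":0,"ay":0,"az":0}]' 60
python3 -m pendant '[{"gripper":0.2,"tx":0.001,"ty":0,"tz":0.0005,"ax":0,"ay":0,"az":0},{"gripper":0.2,"tx":0.0025,"ty":0,"tz":0.0012,"ax":0,"ay":0,"az":0},{"gripper":0.2,"tx":0.0025,"ty":0,"tz":0.0012,"ax":0,"ay":0,"az":0}]' 60
```

```text
time_s: 8.0
ee_pos: [0.4491, 0.266, 0.1076]
tool_rot: [0.429, -0.505, 0.677, 0.321]
wrist_force: [0.8, -1.2, -2.6]
gripper_width: 0.0344
finger_force: 61.3
time_s: 8.3
ee_pos: [0.4492, 0.2664, 0.106]
tool_rot: [0.43, -0.505, 0.676, 0.322]
wrist_force: [-0.1, -2.3, 3.9]
gripper_width: 0.0349
finger_force: 61.7
```

Contact came exactly at the predicted home height. I'll press 1 mm, let go and back out along the tool.

```bash
python3 -m pendant '[{"gripper":0.2,"tx":0.001,"ty":0,"tz":0.0005,"ax":0,"ay":0,"az":0},{"gripper":0.2,"tx":0.001,"ty":0,"tz":0.0005,"ax":0,"ay":0,"az":0},{"gripper":0.65,"tx":0,"ty":0,"tz":0,"ax":0,"ay":0,"az":0},{"gripper":0.65,"tx":0,"ty":0,"tz":0,"ax":0,"ay":0,"az":0},{"gripper":0.65,"tx":0,"ty":0,"tz":0,"ax":0,"ay":0,"az":0},{"gripper":0.65,"tx":0,"ty":0,"tz":0,"ax":0,"ay":0,"az":0},{"gripper":0.65,"tx":0,"ty":0,"tz":-0.015,"ax":0,"ay":0,"az":0},{"gripper":0.65,"tx":0,"ty":0,"tz":-0.04,"ax":0,"ay":0,"az":0},{"gripper":0.65,"tx":0,"ty":0,"tz":-0.08,"ax":0,"ay":0,"az":0},{"gripper":0.65,"tx":0,"ty":0,"tz":-0.12,"ax":0,"ay":0,"az":0},{"gripper":0.65,"tx":0,"ty":0,"tz":-0.12,"ax":0,"ay":0,"az":0}]' 60
python3 - <<'E'
from go import *
o=readout.observe();print(o['qpos'].round(3))
def f(n,c,r,w,h,s):
    i=vision.grab_frame(n);cv2.imwrite(f"pics/{n}4.png",i[:,:,::-1])
    return cv2.resize(i[r:r+h,c:c+w],None,fx=s,fy=s,interpolation=cv2.INTER_CUBIC)
cv2.imwrite("pics/c6.png",np.hstack([f("side",265,220,66,90,6),f("top",172,195,66,90,6)])[:,:,::-1])
# top-down regrasp at wing: R down with tool y along heading (cart z) or cart y
W=np.array([.4465,.2555,.125])
for h in (73.3,-16.7,163.3,-106.7):
    R=base(np.radians(h)); rel(R,[.4465,.2555,.125-.02+.019*0-.01+.10],tag=f"psi{h}")
E
```

```text
time_s: 9.4
ee_pos: [0.4182, 0.1588, 0.1577]
tool_rot: [0.43, -0.505, 0.677, 0.319]
wrist_force: [-0.9, 0.2, -0.5]
gripper_width: 0.0553
finger_force: 0.0
[-0.177  0.316 -0.497 -1.333 -1.181  0.743]
psi73.3 t [-0.0765  0.0001  0.0729] a [4.000e-02 6.489e+01 6.000e-02] rows~ 8.0
psi-16.7 t [-0.0765  0.0001  0.0729] a [50.5  50.43 79.43] rows~ 13.0
psi163.3 t [-0.0765  0.0001  0.0729] a [-50.42  50.49 -79.3 ] rows~ 13.0
psi-106.7 t [-0.0765  0.0001  0.0729] a [-9.6540e+01  7.0000e-02 -1.5185e+02] rows~ 21.0
```

View pics/c6.png

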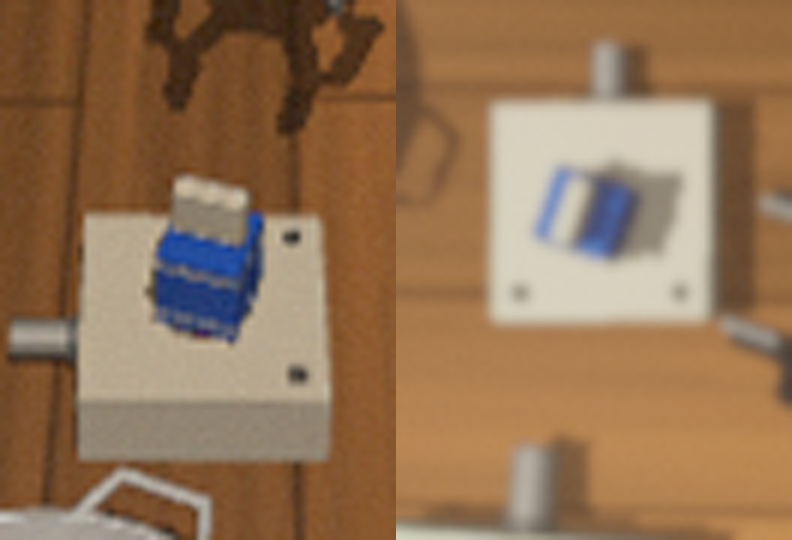

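The cartridge stands upright in the pocket, with the blue block just above the base, the wing top at side (300.2,251.7) / top (201.3,230.3) and the dishes untouched. I'll check its height numerically and plan the regrasp.

```bash
python3 - <<'E'
from go import *
print(tri([("side",(300.2,251.7)),("top",(201.3,230.3))]))
o=readout.observe();R0=Rn.from_quat(o["tool_rot"],scalar_first=True).as_matrix()
print("up.08",R0.T@[0,0,.08])
R=base(np.radians(73.3));rel(R,[.4465,.2557,.17],tag="pre")
E
```

```text
(array([0.44224429, 0.25440181, 0.12193174]), [np.float64(0.00040736703251395166), np.float64(0.00040736703251397996)])
up.08 [-7.24417791e-02  4.63643011e-06 -3.39439041e-02]
pre t [-0.0539  0.0002  0.0837] a [4.000e-02 6.489e+01 6.000e-02] rows~ 8.0
```

The wing top measures 122 mm, against 125 mm when home and 134 mm if it stood on the bar, so it is home. Moving above it with the tool down.

```bash
python3 -m pendant '[{"gripper":0.65,"tx":-0.04,"ty":0,"tz":-0.02,"ax":0,"ay":4,"az":0},{"gripper":0.65,"tx":-0.08,"ty":0,"tz":-0.036,"ax":0,"ay":12,"az":0},{"gripper":0.65,"tx":-0.1,"ty":0,"tz":-0.02,"ax":0,"ay":20,"az":0},{"gripper":0.65,"tx":-0.1,"ty":0,"tz":0.01,"ax":0,"ay":28,"az":0},{"gripper":0.65,"tx":-0.09,"ty":0,"tz":0.04,"ax":0,"ay":36,"az":0},{"gripper":0.65,"tx":-0.07,"ty":0,"tz":0.07,"ax":0,"ay":44,"az":0},{"gripper":0.65,"tx":-0.054,"ty":0,"tz":0.0837,"ax":0,"ay":52,"az":0},{"gripper":0.65,"tx":-0.054,"ty":0,"tz":0.0837,"ax":0,"ay":60,"az":0},{"gripper":0.65,"tx":-0.054,"ty":0,"tz":0.0837,"ax":0,"ay":64.9,"az":0},{"gripper":0.65,"tx":-0.054,"ty":0,"tz":0.0837,"ax":0,"ay":64.9,"az":0},{"gripper":0.65,"tx":-0.054,"ty":0,"tz":0.0837,"ax":0,"ay":64.9,"az":0}]' 100
python3 - <<'E'
from go import *
o=readout.observe();print(o['qpos'].round(3))
R=base(np.radians(73.3));rel(R,[.4465,.2557,.101],tag="grasp")
E
```

```text
time_s: 10.6
ee_pos: [0.4455, 0.2587, 0.1676]
tool_rot: [-0.002, -0.6, 0.8, 0.0]
wrist_force: [-0.6, 0.3, -0.3]
gripper_width: 0.0554
finger_force: 0.0
[ 0.841  0.26  -0.348 -0.002 -0.967 -1.124]
grasp t [ 0.0024 -0.002   0.0666] a [ 0.18 -0.18  0.41] rows~ 2.0
```

```bash
python3 -m pendant '[{"gripper":0.65,"tx":0.0024,"ty":-0.002,"tz":0.03,"ax":0,"ay":0,"az":0},{"gripper":0.65,"tx":0.0024,"ty":-0.002,"tz":0.05,"ax":0,"ay":0,"az":0},{"gripper":0.65,"tx":0.0024,"ty":-0.002,"tz":0.066,"ax":0,"ay":0,"az":0},{"gripper":0.65,"tx":0.0024,"ty":-0.002,"tz":0.066,"ax":0,"ay":0,"az":0},{"gripper":0.3,"tx":0.0024,"ty":-0.002,"tz":0.066,"ax":0,"ay":0,"az":0},{"gripper":0.2,"tx":0.0024,"ty":-0.002,"tz":0.066,"ax":0,"ay":0,"az":0},{"gripper":0.2,"tx":0.0024,"ty":-0.002,"tz":0.066,"ax":0,"ay":0,"az":0},{"gripper":0.2,"tx":0.0024,"ty":-0.002,"tz":0.066,"ax":0,"ay":0,"az":0}]' 80
```

```text
time_s: 11.4
ee_pos: [0.4478, 0.254, 0.1044]
tool_rot: [0.0, -0.598, 0.801, 0.001]
wrist_force: [-0.9, -0.6, 2.3]
gripper_width: 0.034
finger_force: 79.7
```

```bash
python3 -m pendant '[{"gripper":0.2,"tx":0,"ty":0,"tz":0,"ax":0,"ay":0,"az":6},{"gripper":0.2,"tx":0,"ty":0,"tz":0,"ax":0,"ay":0,"az":12},{"gripper":0.2,"tx":0,"ty":0,"tz":0,"ax":0,"ay":0,"az":18},{"gripper":0.2,"tx":0,"ty":0,"tz":0,"ax":0,"ay":0,"az":24},{"gripper":0.2,"tx":0,"ty":0,"tz":0,"ax":0,"ay":0,"az":30},{"gripper":0.2,"tx":0,"ty":0,"tz":0,"ax":0,"ay":0,"az":36},{"gripper":0.2,"tx":0,"ty":0,"tz":0,"ax":0,"ay":0,"az":36}]' 80; python3 -c "
from h import *
print(readout.observe()['moment'])"
python3 -m pendant '[{"gripper":0.2,"tx":0,"ty":0,"tz":0,"ax":0,"ay":0,"az":5},{"gripper":0.2,"tx":0,"ty":0,"tz":0,"ax":0,"ay":0,"az":10},{"gripper":0.2,"tx":0,"ty":0,"tz":0,"ax":0,"ay":0,"az":15},{"gripper":0.2,"tx":0,"ty":0,"tz":0,"ax":0,"ay":0,"az":20},{"gripper":0.2,"tx":0,"ty":0,"tz":0,"ax":0,"ay":0,"az":25},{"gripper":0.2,"tx":0,"ty":0,"tz":0,"ax":0,"ay":0,"az":25}]' 80; python3 -c "
from h import *
o=readout.observe();print(o['moment'],o['qpos'])"
```

```text
time_s: 12.1
ee_pos: [0.4476, 0.2534, 0.1044]
tool_rot: [-0.001, -0.322, 0.947, -0.0]
wrist_force: [-1.8, -2.4, 6.0]
gripper_width: 0.0341
finger_force: 80.1
[-0.78043875  0.44550115  0.18496737]
time_s: 12.7
ee_pos: [0.4477, 0.2538, 0.1043]
tool_rot: [-0.0, -0.109, 0.994, 0.0]
wrist_force: [-1.9, -1.0, 5.4]
gripper_width: 0.0342
finger_force: 80.1
[-0.44324902  0.53716449  0.03272614] [ 8.31020824e-01  3.33935706e-01 -4.31132530e-01 -1.03496019e-03
 -8.06011330e-01 -2.18168769e+00]
```

The moment about the upright axis rose to 0.19 N m and has fallen away again. I'll turn a little further to feel the locked place or the stop.

```bash
for i in 1 ; do python3 -m pendant '[{"gripper":0.2,"tx":0,"ty":0,"tz":0,"ax":0,"ay":0,"az":3},{"gripper":0.2,"tx":0,"ty":0,"tz":0,"ax":0,"ay":0,"az":5},{"gripper":0.2,"tx":0,"ty":0,"tz":0,"ax":0,"ay":0,"az":5}]' 80; done; python3 -c "
from h import *
o=readout.observe();print(o['moment'],o['qpos'][5])"
python3 -m pendant '[{"gripper":0.2,"tx":0,"ty":0,"tz":0,"ax":0,"ay":0,"az":3},{"gripper":0.2,"tx":0,"ty":0,"tz":0,"ax":0,"ay":0,"az":5},{"gripper":0.2,"tx":0,"ty":0,"tz":0,"ax":0,"ay":0,"az":5}]' 80; python3 -c "
from h import *
o=readout.observe();print(o['moment'],o['qpos'][5])"
```

```text
time_s: 13.0
ee_pos: [0.4472, 0.2534, 0.1044]
tool_rot: [-0.001, -0.067, 0.998, -0.0]
wrist_force: [-2.8, -1.3, 6.7]
gripper_width: 0.0337
finger_force: 80.3
[-0.53421101  0.92731876  0.10087074] -2.267777868351589
time_s: 13.3
ee_pos: [0.4471, 0.2536, 0.1043]
tool_rot: [-0.001, -0.024, 1.0, -0.0]
wrist_force: [-4.3, -0.5, 7.5]
gripper_width: 0.0337
finger_force: 80.3
[-0.3072422   1.30110865  0.5788143 ] -2.35326695567736
```

The stop resists with 0.58 N m, so it is past the detent. I'll ease back, let go and lift straight off.

```bash
python3 -m pendant '[{"gripper":0.2,"tx":0,"ty":0,"tz":0,"ax":0,"ay":0,"az":-4},{"gripper":0.2,"tx":0,"ty":0,"tz":0,"ax":0,"ay":0,"az":-4},{"gripper":0.65,"tx":0,"ty":0,"tz":0,"ax":0,"ay":0,"az":-4},{"gripper":0.65,"tx":0,"ty":0,"tz":0,"ax":0,"ay":0,"az":-4},{"gripper":0.65,"tx":0,"ty":0,"tz":0,"ax":0,"ay":0,"az":-4},{"gripper":0.65,"tx":0,"ty":0,"tz":-0.02,"ax":0,"ay":0,"az":-4},{"gripper":0.65,"tx":0,"ty":0,"tz":-0.06,"ax":0,"ay":0,"az":-4},{"gripper":0.65,"tx":0,"ty":0,"tz":-0.11,"ax":0,"ay":0,"az":-4},{"gripper":0.65,"tx":0,"ty":-0.05,"tz":-0.13,"ax":0,"ay":0,"az":-4},{"gripper":0.65,"tx":0.04,"ty":-0.09,"tz":-0.13,"ax":0,"ay":0,"az":-4},{"gripper":0.65,"tx":0.08,"ty":-0.13,"tz":-0.13,"ax":0,"ay":0,"az":-4},{"gripper":0.65,"tx":0.12,"ty":-0.17,"tz":-0.13,"ax":0,"ay":0,"az":-4},{"gripper":0.65,"tx":0.12,"ty":-0.17,"tz":-0.13,"ax":0,"ay":0,"az":-4}]' 80
python3 - <<'E'
from h import *
im=save("top","top5");save("side","side5")
for n in("top","side"):
    print(n,[(np.round(d["position"],1).tolist(),round(d["conf"],2)) for k in("cartridge","cartridge_wing") for d in finder.look_for(n,k)[:2]])
for f in("top4","top5"):
    a=cv2.imread(f"pics/{f}.png")[215:245,188:225].astype(int);a=cv2.resize(a.astype(np.uint8),None,fx=4,fy=4).astype(int)
    m=((a[:,:,0]-a[:,:,2])>15).astype(np.uint8);p=np.argwhere(m)[:,::-1].astype(np.float32);print(f,m.sum(),cv2.minAreaRect(p))
    # wing: white inside hull of blue
    h=np.zeros_like(m);cv2.fillConvexPoly(h,cv2.convexHull(p.astype(np.int32)),1);h=cv2.erode(h,np.ones((7,7)))
    w=np.argwhere((h==1)&(a.min(2)>130))[:,::-1].astype(np.float32)
    if len(w)>10:print(" wing",len(w),cv2.minAreaRect(w),w.mean(0)/4+[188,215])
E
```

```text
time_s: 14.6
ee_pos: [0.3323, 0.076, 0.2332]
tool_rot: [-0.001, -0.056, 0.998, 0.0]
wrist_force: [1.1, 0.7, 0.2]
gripper_width: 0.0559
finger_force: 0.0
top [([205.3, 228.1], 0.49), ([203.9, 232.0], 0.56)]
side [([300.4, 267.2], 0.86), ([297.8, 263.7], 0.87)]
top4 1767 ((61.25, 62.25), (56.92099380493164, 52.17757797241211), 18.43494987487793)
 wing 1024 ((57.249996185302734, 61.25), (41.742069244384766, 44.58811950683594), 18.43494987487793) [200.24047852 229.78417969]
top5 2176 ((60.20426940917969, 59.035491943359375), (53.4962043762207, 56.79254913330078), 83.1572265625)
 wing 874 ((54.80998992919922, 56.16999816894531), (40.44651412963867, 41.153621673583984), 81.8698959350586) [201.34954262 229.15961075]
```

```bash
python3 -c "
from rig import workorder
print(workorder.job_done())"
```

```text
the job is handed in; nothing more can be done
None
```

The cartridge sits fully home in the 120 mm filter base; I twisted it about 65° clockwise past the detent to the stop, and it stayed there after I let go. The arm was clear when I handed the job in at about 15 s.

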